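# Repack the home-visit kit tray

## Task

The foam inserts of the home-visit kit have been wiped and put back in the tray in any order. Pack the pen torch, the screwdriver, the contact lens holder and the eye-drop bottle, each into the insert whose cut-out is made for it, so that every one sits fully down in its cut-out and the bottle stands upright. Leave the black occluder paddle and the blue pen where they lie.

Things in the scene. Friction and masses are not known exactly. Their poses are not given: they have to be found in the camera images.
- pen_torch: White pen torch with a pocket clip, lying on the desk. 137 mm long, 13 mm wide, 13 mm high (15 over the clip), 35 g. Origin: underside, mid-length; y along its length, z up; the body reaches from y = -68 to +69 mm. Grasp it at the middle, across (along its x).
- screwdriver: Small precision screwdriver, lying on the desk. 124 mm long, 30 g. Origin: underside, mid-length; y along its length, z up. Its white handle, 12 mm wide and 12 mm high, with the red end cap reaches from y = -11 to +62 mm; the thin steel blade, 5.4 mm across with its axis 6 mm up, from y = -62 to -11 mm. Grasp the handle near y = +8 mm, across (along x).
- lens_holder: White contact lens holder with two round screw caps side by side (one blue, one white), lying on the desk. 28 mm wide (x), 62 mm long (y), 16 mm high, 18 g. Origin: centre of its underside, z up. Either way round is the same. Grasp it at the middle, across (along x).
- drops_bottle: Small white eye-drop bottle standing on the desk: round body 25 mm across up to about 40 mm high, then a ribbed cap 16 mm across; 65 mm high in all, 22 g. Origin: centre of its underside, z up.
- torch_insert: Foam insert, 70 x 172 x 28 mm, dark, pale in the cut-out, one of 4 in the fixed grey kit tray (302 x 184 mm, rim 24 mm up). Origin: centre of its underside; y along its length, z up. Groove 19 mm wide throughout, 147 mm long, 10 mm deep (floor at z = 18 mm), edges bevelled 5 mm; at its middle a finger trough 46 mm long (y) as deep crosses the insert. For the pen torch, either way round.
- driver_insert: Foam insert, 70 x 172 x 28 mm, dark, pale in the cut-out, one of 4 in the fixed grey kit tray (302 x 184 mm, rim 24 mm up). Origin: centre of its underside; y along its length, z up. Groove y = -67 to 67 mm, floor at z = 18 mm, bevelled 5 mm: 18 mm wide at +y for the handle, only 9 at -y for the blade; a finger trough 46 mm long (y) as deep crosses its middle. For the screwdriver, y along y.
- case_insert: Foam insert, 70 x 172 x 28 mm, dark, pale in the cut-out, one of 4 in the fixed grey kit tray (302 x 184 mm, rim 24 mm up). Origin: centre of its underside; y along its length, z up. Short pocket 36 mm wide (x), 70 mm long (y), 10 mm deep (floor at z = 18 mm), edges bevelled 5 mm; at its middle a finger trough 40 mm long (y) as deep crosses the insert. For the lens holder, either way round.
- bottle_insert: Foam insert, 70 x 172 x 28 mm, dark, pale in the cut-out, one of 4 in the fixed grey kit tray (302 x 184 mm, rim 24 mm up). Origin: centre of its underside; y along its length, z up. Round well in its middle, 30 mm across, 22 mm deep (floor at z = 6 mm), mouth bevelled 8 mm. For the bottle. No finger trough: hold the bottle above its lowest 25 mm.
- occluder: Bystander: black flat occluder paddle, 206 x 62 x 4 mm, lying behind the loose things. Origin: underside, mid-length; y along its length.
- pen: Bystander: slim blue ballpoint pen, 148 x 9 x 11 mm, lying at the front edge of the desk. Origin: underside, mid-length; y along its length.

How it is judged:
At the end, for the whole second after the job is handed in: Torch, screwdriver and lens holder lie on the floor of their own cut-outs (origin under 22 mm above the insert's, within 15 mm of its middle, along it to 0.2 rad); the bottle stands in its well (under 10 mm, within 15 mm); tilts under 0.1 rad; all at rest (horizontal distance between pen_torch and torch_insert below 0.015 m and z of pen_torch in the frame of torch_insert below 0.022 m and angle between each of pen_torch, screwdriver, lens_holder, drops_bottle's own z axis and vertical below 0.1 rad and linear speed of each of pen_torch, screwdriver, lens_holder, drops_bottle below 0.02 m/s and angular speed of each of pen_torch, screwdriver, lens_holder below 0.3 rad/s and angle between the y axis of pen_torch and the y axis of torch_insert, either way round below 0.2 rad and horizontal distance between screwdriver and driver_insert below 0.015 m and z of screwdriver in the frame of driver_insert below 0.022 m and angle between the y axis of screwdriver and the y axis of driver_insert, either way round below 0.2 rad and horizontal distance between lens_holder and case_insert below 0.015 m and z of lens_holder in the frame of case_insert below 0.022 m and angle between the y axis of lens_holder and the y axis of case_insert, either way round below 0.2 rad and horizontal distance between drops_bottle and bottle_insert below 0.015 m and z of drops_bottle in the frame of bottle_insert below 0.01 m); the robot touches nothing.
It fails at once if the occluder is pushed out of place (distance of occluder from where it was at the start of the episode above 0.02 m).
It fails at once if the blue pen is pushed out of place (distance of pen from where it was at the start of the episode above 0.02 m).
It also fails if it takes over 96 s, if anything falls off the work surface, if the arm or the gripper's body presses on something with over 40 N, if the wrist force passes 120 N, or if a joint passes its speed limit or range.

## Robot

A 6-joint arm with a two-finger parallel gripper is mounted at the origin on a cart in front of the work surface, level with it; the furniture and walls round the work are solid. World frame = base frame: x ahead of the robot, y to its left, z up, the work surface at z = 0. Lengths are in m, angles in rad, forces in N, time in s.
With the tool pointing down it reaches from about 0.275 to 0.875 m from the base axis. Payload 12.5 kg.
Tool frame: the origin (TCP) lies at the very end of the fingers, on their centre line; the grasp point (between the pads) lies 19 mm behind it; z points along the fingers, y is the line along which they close (so a half turn about z gives the same grasp; the last joint's range is limited). The gripper opens to 85 mm and grips with 20 to 120 N. Pads are 22 mm wide; open, the fingers measure 114 mm over their backs; the gripper's body (76 mm by 85 mm) begins 54 mm behind the grasp point. The pads swing forward as they close: fully open they stand 13 mm farther back than shut.
Start: joints at [-1.212, 0.351, 1.652, -0, 1.139, -0.085], TCP at [0.236, -0.497, 0.231] pointing down, gripper open.
Joint ranges: [-2.75, 2.75], [-0.79, 2.1], [0.01, 2.65], [-1.57, 4.71], [0.07, 3.14], [-2.87, 2.87]. Speed limits (rad/s): [2.22, 2.22, 2.79, 3.14, 3.14, 3.14].

## Interface

Orientations are given as a unit quaternion [x, y, z, w].
In Python, from bench import * gives the robot as it stands.
- The arm moves only by the shell command python3 -m creep 'ROWS'. ROWS is JSON, one flat list of numbers, 5 for each row, row after row: the shift along the tool's x, y, z in m, then the turn about the tool's z in degrees, then the finger opening in m, from 0 to 0.0854. In form: [dx, dy, dz, turn, gripper, dx, dy, dz, turn, gripper, ...]. A call has 1 to 20 rows; each row is the pose to reach, as a shift and turn from the pose commanded when the call began, along the tool's axes at that moment; what a row does not reach only later rows make up. A row lasts 1/8 s, in which the tool goes at most 62.5 mm and 10.7 degrees, less where a joint would pass 70% of its speed; a pose out of reach is approached as far as the arm can. A call with a gripper value outside its range is refused whole. The fingers move at their own pace and stop on an object; the grip force is fixed at half the most. Time passes only in rows, so rows that repeat a pose let the fingers close. It gives the time, the measured TCP pose, the force, the opening and the grip force at its end, in the units of the state.
- sense(): the state, without advancing time (a new reading comes with each control period).
- get_image(name): name is "scene" or "top"; returns a dict with "pixels" (384x512x3 uint8, blue, green, red), "fx", "fy", "cx", "cy" (pixels), "k1" (the pictures are not rectified: a ray, as slopes to the right and down, at radius r is drawn at 1 + k1 r^2 times it, then the intrinsics apply), "pose" (4x4, takes a point from camera to world coordinates). Camera axes: x right, y down, z forward; pixel columns grow to the right and rows downward; lengths in m; the calibration is good to about 2 mm. A picture is of the moment at which its call begins. There is no depth.
- job_done(): hands the job in; it is judged then, once.
Trained networks look in a picture, given as the dict that the camera call returned (one of the last four; its "shot" number tells which), for a name from the list of things; names that differ only in an ending like _2 or _b are one class to them, and where a whole thing is asked for, a point or a joint stands for the part that bears it (a point fixed in the world has none). Each returns a list of dicts, best first, with "conf" (0 to 1); they miss things now and then, are a little off and sometimes report something else, mostly with a low value. They report only what shows in the picture. A call takes as long as a camera call.
- search_frame(picture, query): "point" ([x, y, z] in m, in the coordinates of the camera as it stood for that picture, good to about 4 mm: the middle of the surface that is visible of it).
- regions_of(picture, query): "mask" (384x512 bool, what is visible of it).
The state is a dict: "time_s": time; "qpos": joint angles; "joint_velocities": joint speeds; "effort": joint torques, N m; "eef_pos": TCP position; "tool_rot": TCP orientation; "contact_force": force on the tool from outside, world axes, zero at the start; "moment": the same for the moment, N m; "grip_width": finger opening in m; "grasp_force": force on a finger pad.
Only numpy, scipy, OpenCV 4.12 (cv2) and the standard library are available. Lean on these libraries where they do the work, as an engineer would, in place of code of your own. Each camera call takes 0.05 s, during which the arm holds its last target. There are 200 camera calls.

## Working session

There is one attempt and no reset: what is moved stays moved. The work goes in short steps, Python scripts to look and compute and a shell command to move; the robot and the scene stay as the last step left them, time stands still between calls to the robot, and variables do not carry over. Pictures are saved under pics/ and viewed, at most 14 in all, crops included, and the job is handed in when it is done.

```bash
ls; mkdir -p pics; cat > h.py <<'E'
from bench import *
import numpy as np, cv2
names=["pen_torch","screwdriver","lens_holder","drops_bottle","torch_insert","driver_insert","case_insert","bottle_insert","occluder","pen"]
def ray(im,uv):
    p=np.atleast_2d(uv).astype(float)
    d=(p-[im["cx"],im["cy"]])/[im["fx"],im["fy"]]
    s=d.copy()
    for _ in range(20): s=d/(1+im["k1"]*(s**2).sum(1,keepdims=True))
    P=np.array(im["pose"]); return P[:3,3], np.c_[s,np.ones(len(s))]@P[:3,:3].T
def px2w(im,uv,z):
    o,r=ray(im,uv); return o+r*((z-o[2])/r[:,2:3])
def w2px(im,pts):
    P=np.array(im["pose"]); c=(np.atleast_2d(pts)-P[:3,3])@P[:3,:3]
    s=c[:,:2]/c[:,2:]; s=s*(1+im["k1"]*(s**2).sum(1,keepdims=True))
    return s*[im["fx"],im["fy"]]+[im["cx"],im["cy"]]
def toW(im,p):
    P=np.array(im["pose"]); return P[:3,:3]@np.array(p)+P[:3,3]
E
cat > m.py <<'E'
from h import *
print({k:np.round(v,3) for k,v in sense().items()})
for cam in ["top","scene"]:
    im=get_image(cam); cv2.imwrite(f"pics/{cam}0.png",im["pixels"])
    print(cam,im["fx"],im["k1"],np.round(im["pose"],3).tolist())
    for n in names:
        fs=search_frame(im,n); 
        print(n,[(np.round(toW(im,f["point"]),3).tolist(),round(f["conf"],2)) for f in fs[:2]],end=" ")
        ms=regions_of(im,n)
        for m in ms[:2]:
            M=m["mask"]; z={"pen_torch":.008,"screwdriver":.008,"lens_holder":.014,"drops_bottle":.06}.get(n,.028 if "insert" in n else .004)
            v,u=np.nonzero(M)
            if len(u)<20: continue
            w=px2w(im,np.c_[u,v],z)[:,:2].astype(np.float32)
            r=cv2.minAreaRect(w)
            c=w.mean(0);_,S,V=np.linalg.svd(w-c,full_matrices=False)
            print("| mask",round(m["conf"],2),len(u),"px",round(u.mean()),round(v.mean()),"c",np.round(c,3),"rc",np.round(r[0],3),np.round(r[1],3),"ang",round(np.degrees(np.arctan2(V[0,1],V[0,0])),1),end=" ")
        print()
E
python3 m.py
```

```text
pics
{'time_s': np.float64(0.0), 'qpos': array([-1.212,  0.351,  1.652,  0.   ,  1.139, -0.085]), 'joint_velocities': array([-0.   ,  0.001,  0.001,  0.001, -0.001,  0.   ]), 'effort': array([ 0.0000e+00, -5.0610e+01, -2.9141e+01, -0.0000e+00,  5.0000e-03,
       -0.0000e+00]), 'eef_pos': array([ 0.236, -0.496,  0.231]), 'tool_rot': array([ 0.975,  0.22 , -0.   , -0.001]), 'contact_force': array([ 0.654, -0.574,  0.815]), 'moment': array([ 0.069, -0.017,  0.009]), 'grasp_force': np.float64(0.0), 'grip_width': np.float64(0.086)}
top 369.6205253384941 0.02862849789079104 [[0.02, -0.996, 0.092, 0.398], [-1.0, -0.02, 0.002, -0.008], [0.0, -0.092, -0.996, 1.101], [0.0, 0.0, 0.0, 1.0]]
pen_torch [([0.493, 0.305, 0.012], 0.76)] | mask 0.54 207 px 161 194 c [0.49  0.309] rc [0.494 0.309] [0.129 0.016] ang -172.1 
screwdriver [] | mask 0.51 1425 px 296 187 c [ 0.52  -0.091] rc [ 0.52  -0.091] [0.073 0.177] ang 174.2 
lens_holder [([0.521, -0.088, 0.03], 0.68), ([0.498, -0.405, 0.018], 0.45)] | mask 0.78 183 px 401 195 c [ 0.499 -0.399] rc [ 0.498 -0.399] [0.03  0.058] ang 169.5 
drops_bottle 
[... 1709 characters left out ...]
17] rc [ 0.524 -0.017] [0.077 0.182] ang 173.8 
driver_insert [([0.521, -0.018, 0.036], 0.96)] | mask 0.8 929 px 242 186 c [ 0.519 -0.018] rc [ 0.523 -0.017] [0.077 0.179] ang 174.8 
case_insert [([0.526, 0.057, 0.033], 0.8)] | mask 0.78 1154 px 222 197 c [0.526 0.055] rc [0.531 0.054] [0.08  0.182] ang 174.5 
bottle_insert [([0.506, -0.161, 0.037], 0.86), ([0.514, -0.088, 0.031], 0.55)] | mask 0.9 878 px 279 167 c [ 0.506 -0.163] rc [ 0.512 -0.162] [0.084 0.185] ang 172.7 
occluder [([0.612, 0.252, -0.002], 0.95)] | mask 0.67 453 px 140 224 c [0.614 0.281] rc [0.602 0.296] [0.058 0.202] ang -77.5 
pen [] | mask 0.43 108 px 272 219 c [ 0.38  -0.006] rc [ 0.38  -0.007] [0.01  0.127] ang 101.0
```

View pics/top0.png

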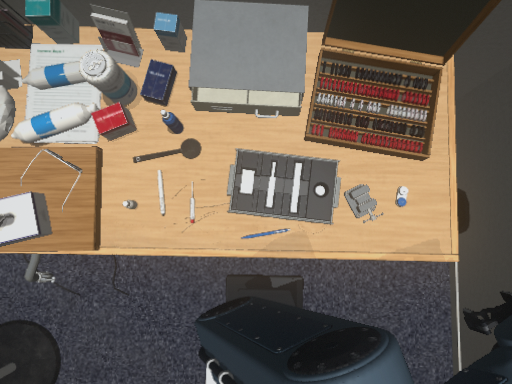

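View pics/scene0.png

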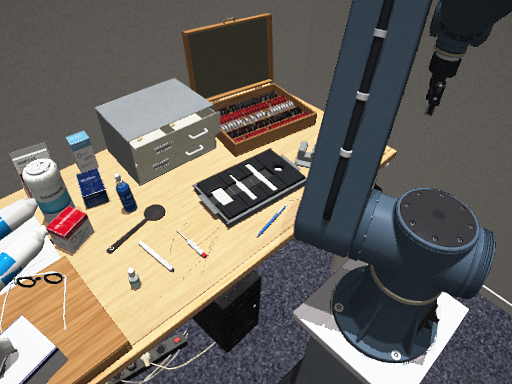

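Top view shows the tray at (285,187), torch at (161,192), screwdriver at (193,202) with its red cap toward the robot, bottle at (129,204), and lens holder at (402,196). The scene view agrees. I'll zoom in on the tray and the loose things.

```bash
cat > z.py <<'E'
from h import *
im=get_image("top"); p=im["pixels"]
a=cv2.resize(p[145:225,225:345],None,fx=5,fy=5,interpolation=cv2.INTER_CUBIC)[:, :600]
b=cv2.resize(p[160:230,115:215],None,fx=2.8,fy=2.8,interpolation=cv2.INTER_CUBIC)
c=cv2.resize(p[170:220,340:420],None,fx=3.9,fy=3.9,interpolation=cv2.INTER_CUBIC)
b=b[:196,:280];c=c[:195,:312]
o=np.zeros((600,600,3),np.uint8);o[:400]=a;o[400:596,:280]=b;o[400:595,285:597]=c
cv2.imwrite("pics/zoom.png",o)
# white cutout/red shapes
g=p.astype(int)
def blob(mask,z,lo,hi,tag):
    n,l,s,ce=cv2.connectedComponentsWithStats(mask.astype(np.uint8),connectivity=8)
    for i in range(1,n):
        if lo<s[i,4]<hi:
            v,u=np.nonzero(l==i); w=px2w(im,np.c_[u,v],z)[:,:2].astype(np.float32); r=cv2.minAreaRect(w)
            c=w.mean(0);_,S,V=np.linalg.svd(w-c,full_matrices=False)
            print(tag,"px",np.round(ce[i]),s[i,4],"c",np.round(c,3),"rc",np.round(r[0],3),np.round(r[1],3),"ang",round(np.degrees(np.arctan2(V[0,1],V[0,0])),1))
k=np.zeros(p.shape[:2],bool);k[155:215,230:340]=1
blob((g.min(2)>150)&k,.022,20,800,"cut")
k[:]=0;k[165:230,118:205]=1;k[180:215,392:415]=1
blob((g[:,:,0]>155)&k,.008,10,800,"obj")
print(np.round(w2px(im,[[.5,.3,0],[.45,.2,0]]),1))
E
python3 z.py
```

```text
cut px [271. 187.] 222 c [ 0.515 -0.017] rc [ 0.524 -0.017] [0.018 0.132] ang 174.1
cut px [296. 187.] 311 c [ 0.517 -0.089] rc [ 0.517 -0.089] [0.02  0.144] ang 174.3
cut px [247. 181.] 283 c [0.531 0.054] rc [0.531 0.055] [0.037 0.069] ang 175.2
cut px [231. 180.] 34 c [0.533 0.102] rc [0.534 0.103] [0.009 0.059] ang 176.2
cut px [336. 193.] 72 c [ 0.501 -0.208] rc [ 0.506 -0.208] [0.012 0.086] ang 174.9
cut px [320. 190.] 70 c [ 0.51 -0.16] rc [ 0.509 -0.16 ] [0.024 0.024] ang -143.8
obj px [160. 192.] 178 c [0.496 0.311] rc [0.497 0.311] [0.129 0.012] ang -172.8
obj px [192. 187.] 24 c [0.511 0.219] rc [0.509 0.219] [0.042 0.003] ang -176.0
obj px [403. 195.] 154 c [ 0.5   -0.406] rc [ 0.5   -0.404] [0.028 0.056] ang 167.2
obj px [192. 209.] 82 c [0.448 0.216] rc [0.451 0.216] [0.062 0.012] ang -177.8
obj px [125. 203.] 26 c [0.46  0.414] rc [0.461 0.414] [0.015 0.014] ang -173.3
[[164.9 190.8]
 [197.8 208.2]]
```

View pics/zoom.png

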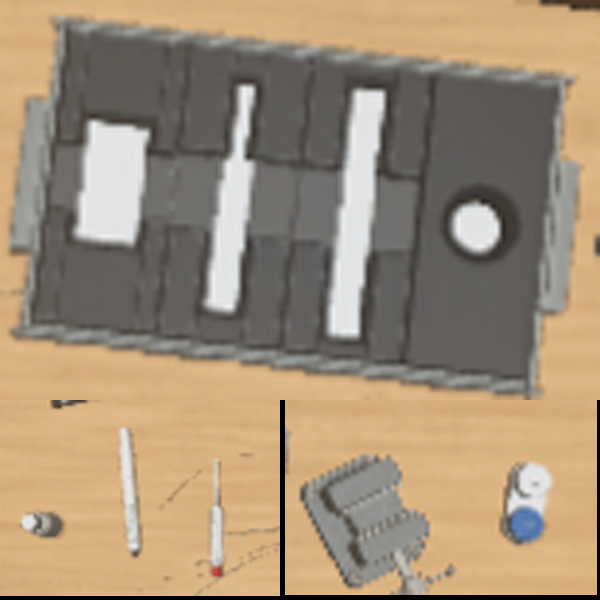

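The inserts, left to right in the picture, are case, driver (handle end toward the robot), torch and bottle. Lens holder goes first.

```bash
cat > go.py <<'E'
import sys; from h import *
from scipy.spatial.transform import Rotation as R
x,y,z,a=map(float,sys.argv[1:5]); s=sense(); M=R.from_quat(s["tool_rot"]).as_matrix()
d=M.T@(np.array([x,y,z])-s["eef_pos"]); yaw=np.degrees(np.arctan2(M[1,0],M[0,0]))
t=(yaw-a+180)%360-180
print("t",round(s["time_s"],2),"pos",np.round(s["eef_pos"],4),"yaw",round(yaw,1),"q6",round(s["qpos"][5],2),"-> shift",np.round(d,4),"turn",round(t,1),"w",round(s["grip_width"],4),"F",np.round(s["contact_force"],1))
E
python3 go.py .499 -.403 .08 -11.5
```

```text
t 2.15 pos [ 0.2362 -0.4967  0.2313] yaw 25.4 q6 -0.08 -> shift [0.2776 0.0282 0.1513] turn 36.9 w 0.0852 F [-0.1  0.5 -0.1]
```

```bash
python3 -m creep '[0.278,0.028,0.05,37,0.05, 0.278,0.028,0.05,37,0.05, 0.278,0.028,0.10,37,0.05, 0.278,0.028,0.151,37,0.05, 0.278,0.028,0.151,37,0.05, 0.278,0.028,0.151,37,0.05, 0.278,0.028,0.151,37,0.05, 0.278,0.028,0.151,37,0.05, 0.278,0.028,0.151,37,0.05]'
cat > v.py <<'E'
import sys; from h import *
n,x0,y0,x1,y1=sys.argv[1],*map(int,sys.argv[2:6])
t=get_image("top")["pixels"]; s=get_image("scene")["pixels"]
a=cv2.resize(t[y0:y1,x0:x1],(400,400*(y1-y0)//(x1-x0)),interpolation=cv2.INTER_CUBIC)
x0,y0,x1,y1=map(int,sys.argv[6:10])
b=cv2.resize(s[y0:y1,x0:x1],(400,400*(y1-y0)//(x1-x0)),interpolation=cv2.INTER_CUBIC)
o=np.zeros((max(len(a),len(b)),800,3),np.uint8);o[:len(a),:400]=a;o[:len(b),400:]=b
cv2.imwrite(f"pics/{n}.png",o[:600])
E
python3 go.py .499 -.403 .003 -11.5
```

```text
time_s: 3.28
eef_pos: [0.4989, -0.4035, 0.0816]
tool_rot: [0.995, -0.101, 0.001, 0.001]
contact_force: [-0.6, -0.2, 0.8]
grip_width: 0.0498
grasp_force: 0.0
t 3.27 pos [ 0.4989 -0.4035  0.0816] yaw -11.6 q6 1.02 -> shift [-0.0001 -0.0006  0.0786] turn -0.1 w 0.0498 F [-0.6 -0.2  0.8]
```

```bash
python3 -m creep '[0,0,0.04,0,0.05, 0,0,0.07,0,0.05, 0,0,0.078,0,0.05, 0,0,0.078,0,0.05, 0,0,0.078,0,0.0, 0,0,0.078,0,0.0, 0,0,0.078,0,0.0, 0,0,0.078,0,0.0, 0,0,0.078,0,0.0, 0,0,0.078,0,0.0, 0,0,0.04,0,0.0, 0,0,0.0,0,0, 0,0,-0.02,0,0, 0,0,-0.02,0,0]'; python3 go.py .5315 .054 .06 -5.4
```

```text
time_s: 5.03
eef_pos: [0.4997, -0.4031, 0.1016]
tool_rot: [0.995, -0.101, 0.001, 0.001]
contact_force: [0.7, -0.3, -0.7]
grip_width: 0.0248
grasp_force: 58.9
t 5.03 pos [ 0.4997 -0.4031  0.1016] yaw -11.6 q6 1.02 -> shift [-0.0606 -0.4542  0.0408] turn -6.2 w 0.0248 F [ 0.7 -0.3 -0.7]
```

```bash
python3 -m creep '[-0.061,-0.454,0,-6,0, -0.061,-0.454,0,-6,0, -0.061,-0.454,0,-6,0, -0.061,-0.454,0,-6,0, -0.061,-0.454,0,-6,0, -0.061,-0.454,0,-6,0, -0.061,-0.454,0,-6,0, -0.061,-0.454,0,-6,0, -0.061,-0.454,0.02,-6,0, -0.061,-0.454,0.041,-6,0, -0.061,-0.454,0.041,-6,0, -0.061,-0.454,0.041,-6,0]'; python3 go.py .5315 .054 .021 -5.4; python3 v.py lens1 215 140 345 230 180 140 320 240
```

```text
time_s: 6.52
eef_pos: [0.5305, 0.0543, 0.0592]
tool_rot: [0.999, -0.049, -0.0, 0.0]
contact_force: [-0.5, 0.3, -0.7]
grip_width: 0.025
grasp_force: 59.0
t 6.53 pos [0.5305 0.0543 0.0592] yaw -5.6 q6 1.68 -> shift [0.0011 0.0002 0.0382] turn -0.2 w 0.025 F [-0.5  0.3 -0.7]
```

View pics/lens1.png

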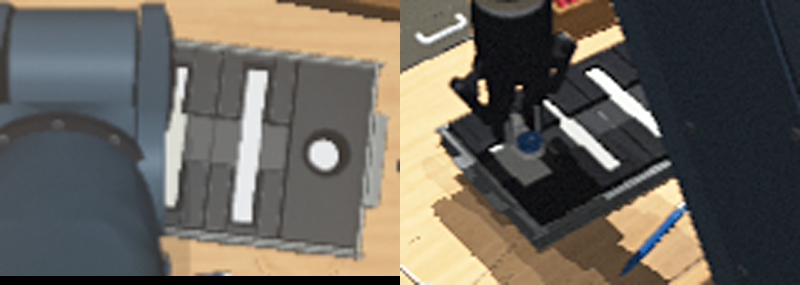

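The holder is over the case pocket, with its blue cap at (530,140) in the right-hand crop. I'll lower it and release.

```bash
python3 -m creep '[0.001,0,0.012,0,0, 0.001,0,0.024,0,0, 0.001,0,0.032,0,0, 0.001,0,0.038,0,0, 0.001,0,0.038,0,0, 0.001,0,0.038,0,0]';  python3 go.py .5315 .054 .021 -5.4
```

```text
time_s: 7.38
eef_pos: [0.5327, 0.0543, 0.0235]
tool_rot: [0.999, -0.049, 0.001, -0.0]
contact_force: [-10.7, -1.3, 36.3]
grip_width: 0.0249
grasp_force: 88.5
t 7.38 pos [0.5327 0.0543 0.0235] yaw -5.6 q6 1.68 -> shift [-0.0011  0.0004  0.0025] turn -0.2 w 0.0249 F [-10.7  -1.3  36.3]
```

```bash
python3 -m creep '[-0.001,0,-0.003,0,0, -0.001,0,-0.003,0,0.035, -0.001,0,-0.003,0,0.035, -0.001,0,-0.003,0,0.035, -0.001,0,-0.06,0,0.035, -0.001,0,-0.12,0,0.035, -0.001,-0.1,-0.12,0,0.035, -0.001,-0.16,-0.12,0,0.035, -0.001,-0.2,-0.12,0,0.035, -0.001,-0.2,-0.12,0,0.035]';  python3 go.py .494 .310 .06 7; python3 v.py lens2 215 140 345 230 180 140 320 240
cat > lm.py <<'E'
from h import *
for c in ["top","scene"]:
    im=get_image(c)
    for f in search_frame(im,"lens_holder")[:2]: print(c,np.round(toW(im,f["point"]),4),round(f["conf"],2))
    for m in regions_of(im,"lens_holder")[:2]:
        v,u=np.nonzero(m["mask"]);w=px2w(im,np.c_[u,v],.032)[:,:2].astype(np.float32);print(c,m["conf"],cv2.minAreaRect(w))
E
python3 lm.py
```

```text
time_s: 8.62
eef_pos: [0.5496, 0.2567, 0.1408]
tool_rot: [0.999, -0.047, -0.0, -0.0]
contact_force: [-0.0, -0.7, -0.3]
grip_width: 0.035
grasp_force: 0.0
t 8.62 pos [0.5496 0.2567 0.1408] yaw -5.4 q6 2.02 -> shift [-0.0603 -0.0479  0.0809] turn -12.4 w 0.035 F [-0.  -0.7 -0.3]
top [ 0.5245 -0.0204  0.0291] 0.74
top [0.5277 0.0476 0.0417] 0.71
top 0.49 ((0.5275736451148987, 0.05519916117191315), (0.052783362567424774, 0.026186302304267883), 1.366518497467041)
scene [0.5223 0.0617 0.0417] 0.51
scene 0.64 ((0.5261650681495667, 0.05444503575563431), (0.030523845925927162, 0.06464525312185287), 77.30252838134766)
```

View pics/lens2.png

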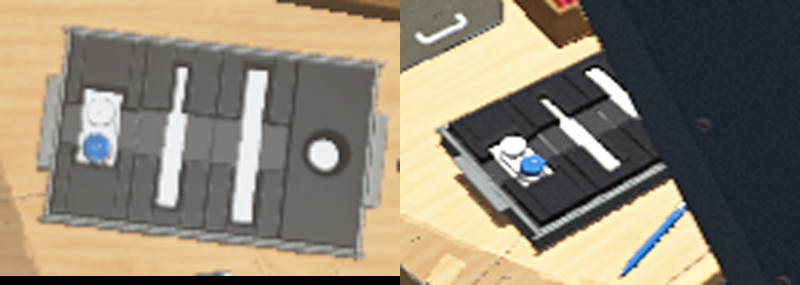

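The lens holder sits in its pocket at (98,128) in the left crop, with a pale margin around it. The torch is next.

```bash
python3 -m creep '[-0.06,-0.048,0.04,-12.4,0.035, -0.06,-0.048,0.04,-12.4,0.035, -0.06,-0.048,0.08,-12.4,0.035, -0.06,-0.048,0.11,-12.4,0.035, -0.06,-0.048,0.136,-12.4,0.035, -0.06,-0.048,0.136,-12.4,0.035, -0.06,-0.048,0.136,-12.4,0.0, -0.06,-0.048,0.136,-12.4,0.0, -0.06,-0.048,0.136,-12.4,0.0, -0.06,-0.048,0.136,-12.4,0.0, -0.06,-0.048,0.136,-12.4,0.0, -0.06,-0.048,0.136,-12.4,0.0]';  python3 go.py .517 -.089 .1 -5.4
```

```text
time_s: 10.52
eef_pos: [0.4958, 0.3073, 0.0068]
tool_rot: [0.998, 0.059, 0.001, -0.0]
contact_force: [0.0, -2.3, 6.5]
grip_width: 0.0106
grasp_force: 59.5
t 10.53 pos [0.4958 0.3073 0.0068] yaw 6.8 q6 1.93 -> shift [-0.0258  0.396  -0.0935] turn 12.2 w 0.0106 F [ 0.  -2.3  6.5]
```

```bash
python3 -m creep '[0,0,-0.05,0,0, 0,0,-0.1,0,0, 0,0.06,-0.1,0,0, 0,0.12,-0.1,0,0, 0,0.18,-0.1,4,0, 0,0.24,-0.1,12.2,0, 0,0.3,-0.1,12.2,0, 0,0.35,-0.094,12.2,0, -0.026,0.396,-0.094,12.2,0, -0.026,0.396,-0.07,12.2,0, -0.026,0.396,-0.05,12.2,0, -0.026,0.396,-0.05,12.2,0]';  python3 go.py .517 -.089 .022 -5.4;python3 v.py torch1 215 140 345 230 180 130 320 230
```

```text
time_s: 12.02
eef_pos: [0.5156, -0.0892, 0.0549]
tool_rot: [0.999, -0.047, -0.001, -0.0]
contact_force: [-0.8, -0.6, 0.3]
grip_width: 0.0108
grasp_force: 58.8
t 12.03 pos [ 0.5156 -0.0892  0.0549] yaw -5.4 q6 1.4 -> shift [ 0.0014 -0.0003  0.0329] turn 0.0 w 0.0108 F [-0.8 -0.6  0.3]
```

View pics/torch1.png

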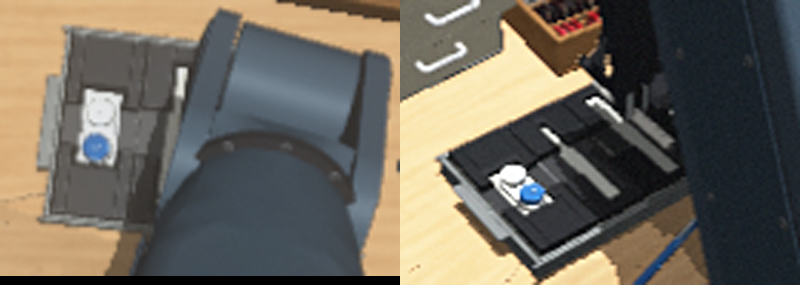

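The torch is held over its insert but partly hidden by the arm. The lens holder looks flat. I'll lower the torch while watching the force.

```bash
python3 -m creep '[0.0015,0,0.012,0,0, 0.0015,0,0.02,0,0, 0.0015,0,0.026,0,0, 0.0015,0,0.03,0,0, 0.0015,0,0.03,0,0]';  python3 go.py .517 -.089 .022 -5.4
```

```text
time_s: 12.75
eef_pos: [0.5177, -0.0893, 0.0294]
tool_rot: [0.999, -0.047, -0.0, 0.0]
contact_force: [-24.1, 5.0, 69.4]
grip_width: 0.0107
grasp_force: 67.2
t 12.75 pos [ 0.5177 -0.0893  0.0294] yaw -5.3 q6 1.4 -> shift [-0.0007 -0.0002  0.0074] turn 0.1 w 0.0107 F [-24.1   5.   69.4]
```

```bash
python3 -m creep '[0,0,-0.01,0,0, -0.005,0,-0.01,0,0, -0.005,0,-0.004,0,0, -0.005,0,0,0,0, -0.005,0,0.002,0,0]';  python3 go.py .517 -.089 .022 -5.4
```

```text
time_s: 13.38
eef_pos: [0.5147, -0.0893, 0.0258]
tool_rot: [0.999, -0.047, 0.002, 0.0]
contact_force: [2.6, -0.9, 8.7]
grip_width: 0.0106
grasp_force: 71.7
t 13.38 pos [ 0.5147 -0.0893  0.0258] yaw -5.4 q6 1.4 -> shift [ 0.0023 -0.0005  0.0038] turn 0.0 w 0.0106 F [ 2.6 -0.9  8.7]
```

```bash
python3 -m creep '[0,0,0.001,0,0, 0,0,0.001,0,0, 0,0,0,0,0.03, 0,0,0,0,0.03, 0,0,0,0,0.03, 0,0,-0.05,0,0.035, 0,0,-0.1,0,0.035, 0,-0.06,-0.1,0,0.035, 0,-0.12,-0.1,0,0.035, 0,-0.18,-0.1,0,0.035, 0,-0.24,-0.1,0,0.035, 0,-0.3,-0.1,0,0.035, 0,-0.36,-0.1,0,0.035, 0,-0.38,-0.1,0,0.035, 0,-0.38,-0.1,0,0.035]';  python3 go.py .463 .2165 .06 2.5; python3 v.py torch2 215 140 345 230 180 130 320 230
```

```text
time_s: 15.25
eef_pos: [0.5479, 0.2899, 0.1224]
tool_rot: [0.999, -0.046, -0.0, 0.0]
contact_force: [0.7, -1.2, -0.4]
grip_width: 0.0351
grasp_force: 0.0
t 15.25 pos [0.5479 0.2899 0.1224] yaw -5.3 q6 2.07 -> shift [-0.0777  0.0809  0.0626] turn -7.8 w 0.0351 F [ 0.7 -1.2 -0.4]
```

View pics/torch2.png

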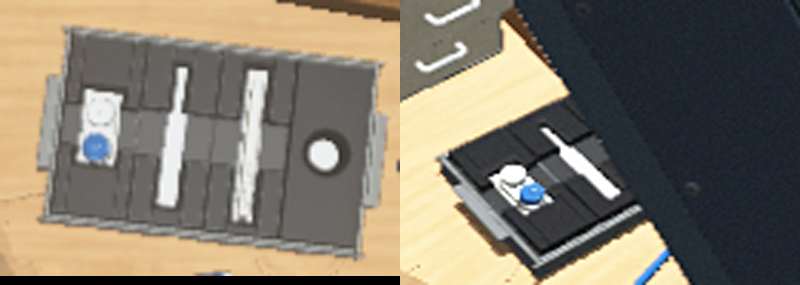

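The torch lies in its groove at (250,145), aligned. Now I'll check the screwdriver's ends.

```bash
python3 - <<'E'
from h import *
im=get_image("top");p=im["pixels"].astype(int)
print(px2w(im,[[192.1,222.9]],.008),px2w(im,[[192.5,180.7]],.006))
r=p[175:230,180:205]; m=(r[:,:,2]-r[:,:,1]>70)&(r[:,:,0]<110)&(r[:,:,1]<90)
v,u=np.nonzero(m); print(len(u),u.min()+180,u.max()+180,v.min()+175,v.max()+175, px2w(im,[[u.mean()+180,v.max()+175.5]],.006))
im=get_image("scene")
for m in regions_of(im,"screwdriver")[:1]:
    v,u=np.nonzero(m["mask"]); w=px2w(im,np.c_[u,v],.008); print(m["conf"],u.mean(),v.mean(),w[w[:,0].argmin()],w[w[:,0].argmax()])
E
```

```text
[[0.40602791 0.21356636 0.008     ]] [[0.53132956 0.21765108 0.006     ]]
8 191 193 220 222 [[0.40720379 0.21467922 0.006     ]]
0.64 196.27884615384616 247.7596153846154 [0.40356874 0.2179384  0.008     ] [0.48026766 0.2161165  0.008     ]
```

```bash
python3 -m creep '[-0.04,0.04,0.02,-4,0.035, -0.081,0.081,0.04,-7.5,0.035, -0.081,0.081,0.06,-7.5,0.035, -0.081,0.081,0.09,-7.5,0.035, -0.081,0.081,0.11,-7.5,0.035, -0.081,0.081,0.118,-7.5,0.035, -0.081,0.081,0.118,-7.5,0.0, -0.081,0.081,0.118,-7.5,0.0, -0.081,0.081,0.118,-7.5,0.0, -0.081,0.081,0.118,-7.5,0.0, -0.081,0.081,0.118,-7.5,0.0, -0.081,0.081,0.118,-7.5,0.0]';  python3 go.py .513 -.016 .055 -5.4
```

```text
time_s: 17.0
eef_pos: [0.4605, 0.2165, 0.0059]
tool_rot: [1.0, 0.019, 0.001, -0.0]
contact_force: [-1.4, -0.6, 5.6]
grip_width: 0.0098
grasp_force: 59.4
t 17.0 pos [0.4605 0.2165 0.0059] yaw 2.1 q6 1.88 -> shift [ 0.0439  0.2343 -0.0491] turn 7.5 w 0.0098 F [-1.4 -0.6  5.6]
```

```bash
python3 -m creep '[0,0,-0.05,0,0, 0,0,-0.1,0,0, 0.02,0.05,-0.1,4,0, 0.044,0.11,-0.1,7.5,0, 0.044,0.17,-0.1,7.5,0, 0.044,0.21,-0.1,7.5,0, 0.044,0.234,-0.1,7.5,0, 0.044,0.234,-0.075,7.5,0, 0.044,0.234,-0.05,7.5,0, 0.044,0.234,-0.04,7.5,0, 0.044,0.234,-0.04,7.5,0]';  python3 go.py .513 -.016 .024 -5.4;python3 v.py drv1 215 140 345 230 180 130 320 230
```

```text
time_s: 18.38
eef_pos: [0.5126, -0.0157, 0.0451]
tool_rot: [0.999, -0.047, -0.0, -0.0]
contact_force: [-0.4, -0.4, -0.4]
grip_width: 0.0097
grasp_force: 58.8
t 18.38 pos [ 0.5126 -0.0157  0.0451] yaw -5.4 q6 1.54 -> shift [0.0005 0.0002 0.0211] turn 0.0 w 0.0097 F [-0.4 -0.4 -0.4]
```

View pics/drv1.png

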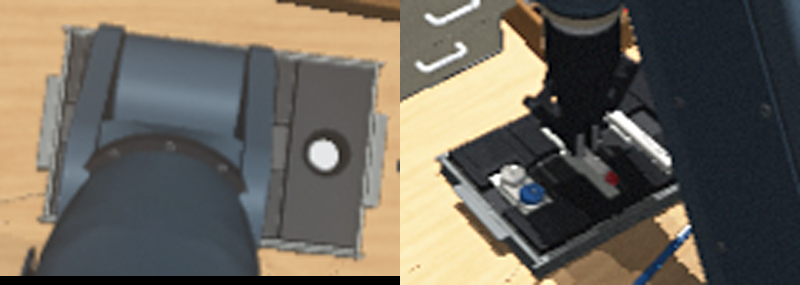

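The screwdriver is over its groove, with the red cap at (612,178) near the handle end. I'll lower it.

```bash
python3 -m creep '[0,0,0.01,0,0, 0,0,0.015,0,0, 0,0,0.018,0,0, 0,0,0.021,0,0, 0,0,0.021,0,0]';  python3 go.py .513 -.016 .024 -5.4
```

```text
time_s: 19.1
eef_pos: [0.5128, -0.0158, 0.0285]
tool_rot: [0.999, -0.047, -0.0, 0.0]
contact_force: [-25.5, 2.1, 72.7]
grip_width: 0.0101
grasp_force: 67.6
t 19.1 pos [ 0.5128 -0.0158  0.0285] yaw -5.4 q6 1.54 -> shift [0.0003 0.0002 0.0045] turn 0.0 w 0.0101 F [-25.5   2.1  72.7]
```

```bash
python3 -m creep '[0,0,-0.012,0,0, -0.005,0,-0.012,0,0, -0.005,0,-0.006,0,0, -0.005,0,-0.002,0,0, -0.005,0,0,0,0, -0.005,0,0,0,0]';  python3 go.py .513 -.016 .024 -5.4
```

```text
time_s: 19.85
eef_pos: [0.5113, -0.0162, 0.0278]
tool_rot: [0.999, -0.047, 0.004, 0.001]
contact_force: [-7.5, -3.9, 56.3]
grip_width: 0.0097
grasp_force: 70.0
t 19.85 pos [ 0.5113 -0.0162  0.0278] yaw -5.4 q6 1.54 -> shift [ 0.0017 -0.0004  0.0039] turn 0.0 w 0.0097 F [-7.5 -3.9 56.3]
```

```bash
python3 -m creep '[0,0,-0.025,0,0, 0,0,-0.025,0,0, 0,0,-0.025,0,0]';  python3 go.py .508 -.016 .024 -5.4; python3 v.py drv2 215 140 345 230 215 155 295 215
```

```text
time_s: 20.23
eef_pos: [0.5071, -0.0153, 0.0481]
tool_rot: [0.999, -0.047, -0.001, -0.0]
contact_force: [1.1, -0.7, 0.5]
grip_width: 0.0103
grasp_force: 63.1
t 20.23 pos [ 0.5071 -0.0153  0.0481] yaw -5.4 q6 1.54 -> shift [0.001  0.0006 0.0241] turn 0.0 w 0.0103 F [ 1.1 -0.7  0.5]
```

View pics/drv2.png

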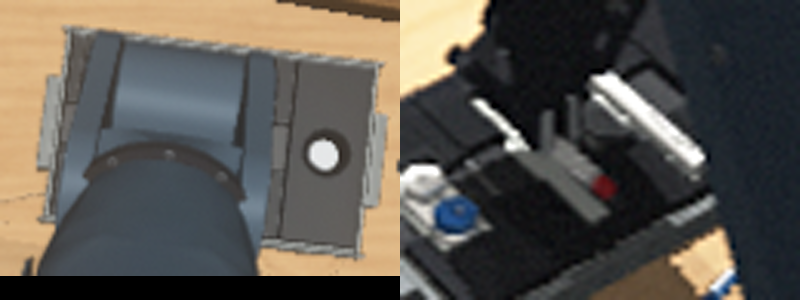

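```bash
python3 - <<'E'
from h import *
im=get_image("scene");p=im["pixels"].astype(int)
m=np.zeros(p.shape[:2],bool); m[175:205,240:270]=1
m&=(p[:,:,2]-p[:,:,1]>60)&(p[:,:,2]-p[:,:,0]>60)
v,u=np.nonzero(m); print(len(u),u.mean(),v.mean(),u.min(),u.max(),v.min(),v.max())
for z in (.044,.048,.052): print(px2w(im,[[u.mean(),v.mean()],[u.max(),v.max()]],z))
# torch in insert & lens pixels for check
for n in ("pen_torch",):
  for mm in regions_of(im,n)[:1]:
    v,u=np.nonzero(mm["mask"]); w=px2w(im,np.c_[u,v],.026)[:,:2].astype(np.float32); print(n,mm["conf"],cv2.minAreaRect(w))
# predicted cap centre
a=np.radians(174.6); d=np.array([np.cos(a),np.sin(a)])
print("pred cap end", np.array([.5071,-.0153])+d*.054)
# insert corner check
print(w2px(im,[[.524,-.017,.018]]))
E
```

```text
5 255.6 192.0 255 256 191 193
[[ 0.46166412 -0.01861443  0.044     ]
 [ 0.45791556 -0.01666032  0.044     ]]
[[ 0.4588149  -0.01577454  0.048     ]
 [ 0.45508631 -0.01383085  0.048     ]]
[[ 0.45596567 -0.01293466  0.052     ]
 [ 0.45225706 -0.01100138  0.052     ]]
pen_torch 0.67 ((0.500403881072998, -0.09159788489341736), (0.015875497832894325, 0.09839644283056259), 84.19678497314453)
pred cap end [ 0.45333965 -0.01021815]
[[240.86730833 187.52740001]]
```

```bash
python3 -m creep '[0.008,0,0.0,0,0, 0.009,0,0.01,0,0, 0.009,0,0.015,0,0, 0.009,0,0.018,0,0, 0.009,0,0.019,0,0, 0.009,0,0.02,0,0]';  python3 go.py .508 -.016 .024 -5.4
```

```text
time_s: 21.18
eef_pos: [0.5167, -0.0162, 0.0294]
tool_rot: [0.999, -0.047, 0.0, 0.0]
contact_force: [-0.4, -0.3, 1.2]
grip_width: 0.0099
grasp_force: 63.3
t 21.18 pos [ 0.5167 -0.0162  0.0294] yaw -5.4 q6 1.54 -> shift [-0.0087  0.0006  0.0054] turn 0.0 w 0.0099 F [-0.4 -0.3  1.2]
```

Nearly no force yet, so I'll keep going down in small steps.

```bash
python3 -m creep '[0,0,0.002,0,0, 0,0,0.002,0,0]'; python3 -m creep '[0,0,0.002,0,0, 0,0,0.002,0,0]'
```

```text
time_s: 21.42
eef_pos: [0.5168, -0.0162, 0.0282]
tool_rot: [0.999, -0.047, 0.0, 0.0]
contact_force: [-6.0, 0.2, 14.4]
grip_width: 0.0097
grasp_force: 64.8
time_s: 21.68
eef_pos: [0.5176, -0.0165, 0.0275]
tool_rot: [0.999, -0.047, 0.001, 0.0]
contact_force: [-10.1, -0.6, 30.3]
grip_width: 0.0095
grasp_force: 68.2
```

```bash
python3 -m creep '[-0.004,0,-0.004,0,0, -0.004,0,-0.004,0,0.03, -0.004,0,-0.004,0,0.03, -0.004,0,-0.004,0,0.03, -0.004,0,-0.06,0,0.03, -0.004,0,-0.11,0,0.035, -0.004,-0.06,-0.11,0,0.035, -0.004,-0.12,-0.11,0,0.035, -0.004,-0.18,-0.11,0,0.035, -0.004,-0.24,-0.11,0,0.035, -0.004,-0.3,-0.11,0,0.035, -0.004,-0.36,-0.11,0,0.035, -0.004,-0.38,-0.11,0,0.035, -0.004,-0.38,-0.11,0,0.035]';  python3 go.py .455 .392 .12 2.5
cat > chk.py <<'E'
from h import *
im=get_image("top"); p=im["pixels"]; cv2.imwrite("pics/top_l.png",p)
o=np.zeros((600,800,3),np.uint8)
o[:]=cv2.resize(p[150:218,235:326][:68,:],(800,600),interpolation=cv2.INTER_CUBIC)
cv2.imwrite("pics/drv3.png",o)
im=get_image("scene"); p=im["pixels"]; cv2.imwrite("pics/scene_l.png",p)
cv2.imwrite("pics/drv3s.png",cv2.resize(p[145:220,195:295],(800,600),interpolation=cv2.INTER_CUBIC))
E
python3 chk.py
```

```text
time_s: 23.42
eef_pos: [0.5478, 0.3635, 0.1346]
tool_rot: [0.999, -0.046, -0.0, 0.0]
contact_force: [0.5, -0.8, -1.2]
grip_width: 0.0351
grasp_force: 0.0
t 23.43 pos [0.5478 0.3635 0.1346] yaw -5.3 q6 2.18 -> shift [-0.0951 -0.0198  0.0146] turn -7.8 w 0.0351 F [ 0.5 -0.8 -1.2]
```

View pics/drv3.png

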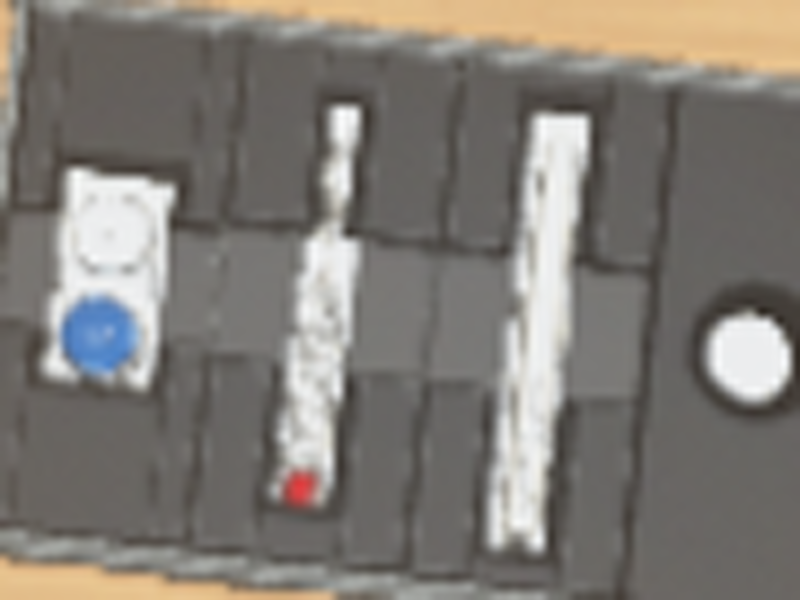

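View pics/drv3s.png

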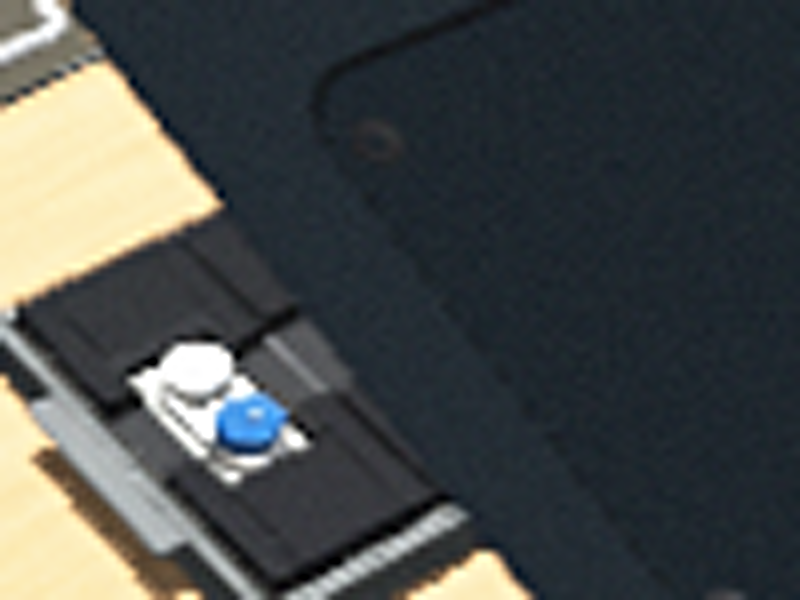

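From above, the lens holder (105,280), screwdriver (320,310, red cap at the handle end) and torch (540,330) all lie in their own cut-outs. The bottle is next.

```bash
python3 -m creep '[-0.06,-0.02,0,0,0.05, -0.093,-0.02,0,0,0.05, -0.093,-0.02,0.02,0,0.05, -0.093,-0.02,0.05,0,0.05, -0.093,-0.02,0.08,0,0.05, -0.093,-0.02,0.1,0,0.05, -0.093,-0.02,0.105,0,0.05, -0.093,-0.02,0.105,0,0.05, -0.093,-0.02,0.105,0,0.0, -0.093,-0.02,0.105,0,0.0, -0.093,-0.02,0.105,0,0.0, -0.093,-0.02,0.105,0,0.0, -0.093,-0.02,0.105,0,0.0, -0.093,-0.02,0.105,0,0.0]';  python3 go.py .5105 -.161 .09 -5.4
```

```text
time_s: 25.28
eef_pos: [0.4582, 0.3914, 0.0315]
tool_rot: [0.999, -0.047, 0.001, -0.0]
contact_force: [-0.0, -1.4, 5.7]
grip_width: 0.021
grasp_force: 58.5
t 25.27 pos [0.4582 0.3914 0.0315] yaw -5.4 q6 2.29 -> shift [ 0.1039  0.5451 -0.0589] turn 0.0 w 0.021 F [-0.  -1.4  5.7]
```

```bash
python3 -m creep '[0,0,-0.05,0,0, 0,0,-0.1,0,0, 0.02,0.06,-0.1,0,0, 0.04,0.12,-0.1,0,0, 0.06,0.18,-0.1,0,0, 0.08,0.24,-0.1,0,0, 0.1,0.3,-0.1,0,0, 0.104,0.36,-0.1,0,0, 0.104,0.42,-0.1,0,0, 0.104,0.48,-0.1,0,0, 0.104,0.52,-0.1,0,0, 0.104,0.545,-0.1,0,0, 0.104,0.545,-0.08,0,0, 0.104,0.545,-0.059,0,0, 0.104,0.545,-0.059,0,0]';  python3 go.py .5105 -.161 .0375 -5.4; python3 v.py bot1 215 140 345 230 200 110 320 200
```

```text
time_s: 27.15
eef_pos: [0.5095, -0.161, 0.0887]
tool_rot: [0.999, -0.047, -0.001, -0.0]
contact_force: [-0.4, -0.1, 0.3]
grip_width: 0.0212
grasp_force: 59.0
t 27.15 pos [ 0.5095 -0.161   0.0887] yaw -5.4 q6 1.27 -> shift [ 0.0011 -0.0001  0.0512] turn 0.0 w 0.0212 F [-0.4 -0.1  0.3]
```

View pics/bot1.png

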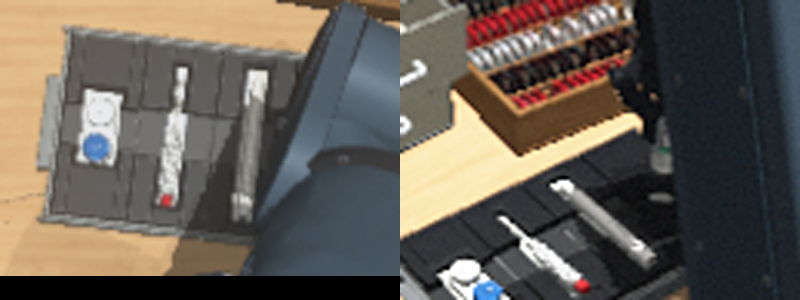

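The bottle is upright in the fingers at (660,155), above its well. I'll lower it.

```bash
python3 -m creep '[0.001,0,0.02,0,0, 0.001,0,0.035,0,0, 0.001,0,0.042,0,0, 0.001,0,0.047,0,0, 0.001,0,0.05,0,0, 0.001,0,0.05,0,0]';  python3 go.py .5105 -.161 .0375 -5.4
```

```text
time_s: 28.0
eef_pos: [0.5128, -0.1618, 0.0423]
tool_rot: [0.999, -0.047, 0.002, 0.001]
contact_force: [-6.4, 3.2, 31.5]
grip_width: 0.0208
grasp_force: 63.1
t 28.0 pos [ 0.5128 -0.1618  0.0423] yaw -5.4 q6 1.27 -> shift [-0.0024 -0.0006  0.0048] turn 0.0 w 0.0208 F [-6.4  3.2 31.5]
```

All four stopped about 4.5 mm higher than expected. That fits the tray floor's thickness, so they are seated. I'll release the bottle.

```bash
python3 -m creep '[-0.001,0,-0.003,0,0, -0.001,0,-0.003,0,0, -0.001,0,-0.003,0,0.04, -0.001,0,-0.003,0,0.04, -0.001,0,-0.003,0,0.04, -0.001,0,-0.05,0,0.045, -0.001,0,-0.1,0,0.045, -0.001,0.06,-0.11,0,0.045, -0.001,0.12,-0.11,0,0.045, -0.001,0.18,-0.11,0,0.045, -0.05,0.24,-0.11,0,0.045, -0.1,0.3,-0.11,0,0.045, -0.16,0.34,-0.11,0,0.045, -0.2,0.34,-0.11,0,0.045, -0.2,0.34,-0.11,0,0.045]'
python3 - <<'E'
from h import *
t=get_image("top"); s=get_image("scene")
o=np.zeros((600,800,3),np.uint8)
o[:,:400]=cv2.resize(t["pixels"][150:225,225:345],(640,400),interpolation=cv2.INTER_CUBIC)[:, :].repeat(1,0)[:400,:400].copy() if 0 else 0
o[:300,:]=cv2.resize(t["pixels"][150:222,215:407][:72],(800,300),interpolation=cv2.INTER_CUBIC)
o[300:,:]=cv2.resize(s["pixels"][130:220,185:425][:90],(800,300),interpolation=cv2.INTER_CUBIC)
cv2.imwrite("pics/fin.png",o)
for im,c in((t,"top"),(s,"scene")):
  for n,z in(("pen_torch",.036),("screwdriver",.034),("lens_holder",.037),("drops_bottle",.06)):
    for m in regions_of(im,n)[:2]:
      v,u=np.nonzero(m["mask"]); r=cv2.minAreaRect(px2w(im,np.c_[u,v],z)[:,:2].astype(np.float32)); print(c,n,round(m["conf"],2),np.round(r[0],3),np.round(r[1],3),round(r[2],1))
E
```

```text
time_s: 29.88
eef_pos: [0.2772, -0.4818, 0.1491]
tool_rot: [0.999, -0.049, -0.0, -0.0]
contact_force: [0.5, 0.2, 0.3]
grip_width: 0.045
grasp_force: 0.0
top pen_torch 0.72 [ 0.511 -0.089] [0.012 0.126] 84.5
top screwdriver 0.66 [ 0.495 -0.014] [0.012 0.074] 85.1
top screwdriver 0.29 [0.531 0.053] [0.07  0.171] 84.3
top lens_holder 0.63 [0.527 0.054] [0.028 0.059] 85.1
top drops_bottle 0.55 [ 0.507 -0.156] [0.026 0.026] 1.1
top drops_bottle 0.31 [0.613 0.283] [0.056 0.195] 5.9
scene pen_torch 0.71 [ 0.508 -0.084] [0.018 0.135] 85.6
scene screwdriver 0.47 [ 0.493 -0.013] [0.015 0.073] 83.0
scene lens_holder 0.58 [0.522 0.058] [0.03  0.066] 77.3
```

View pics/fin.png

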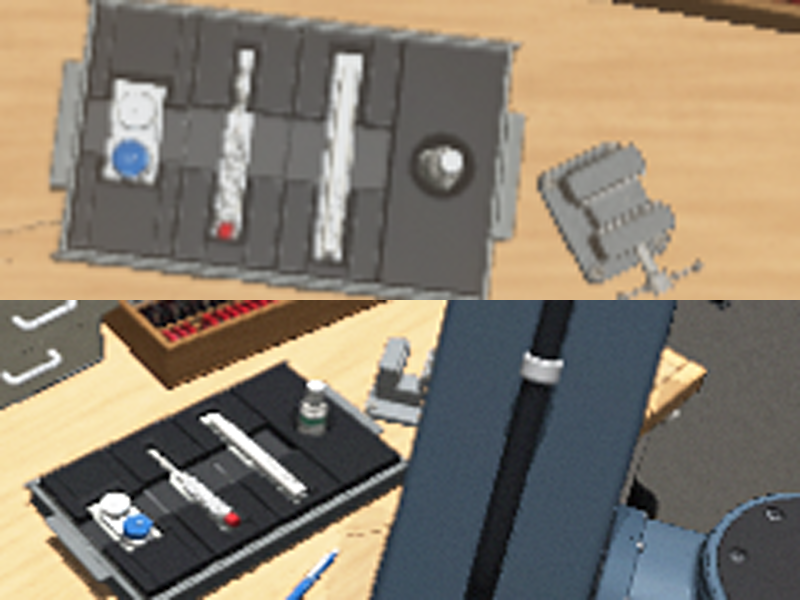

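```bash
python3 - <<'E'
from h import *
t=get_image("top"); s=get_image("scene"); t0=cv2.imread("pics/top0.png"); s0=cv2.imread("pics/scene0.png")
a=np.radians(-5.4); d=np.array([np.cos(a),np.sin(a)]); n=np.array([-d[1],d[0]])
# orthorectified strips of torch insert (rows: across, cols: along), 0.25 mm/px, plane z=.033
def strip(im,pix,c,z=.033):
    X,Y=np.meshgrid(np.arange(-.088,.088,.00022),np.arange(.018,-.018,-.00025))
    w=np.array(c)+X[...,None]*d+Y[...,None]*n
    q=w2px(im,np.c_[w.reshape(-1,2),np.full(X.size,z)]).reshape(*X.shape,2).astype(np.float32)
    return cv2.remap(pix,q[...,0],q[...,1],cv2.INTER_CUBIC)
o=[]
for c in([.517,-.089],[.524,-.017]):
    for im,p in((t,t0),(t,t["pixels"]),(s,s["pixels"])): o.append(cv2.resize(strip(im,p,c),(800,97)));
o=np.vstack(o); cv2.imwrite("pics/strips.png",o[:600]); print(o.shape)
E
```

```text
(582, 800, 3)
```

View pics/strips.png

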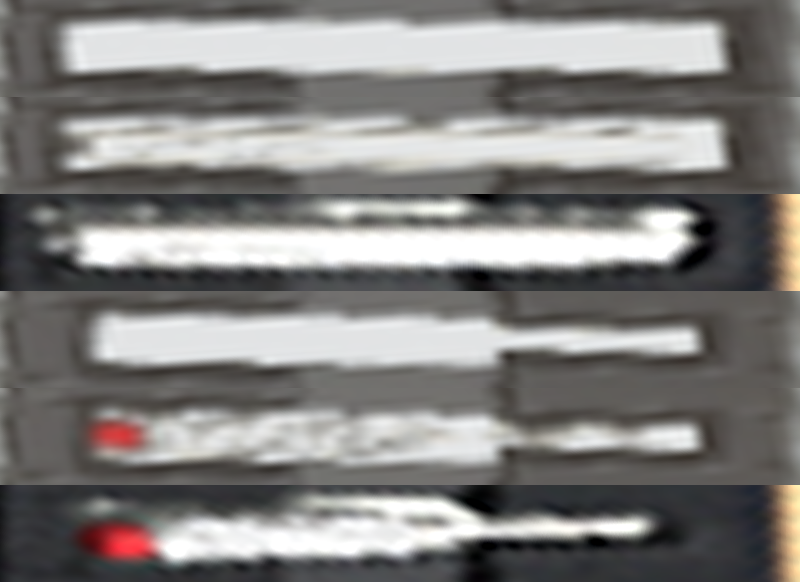

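The strips show the torch within its groove floor (about columns 68–690 of 62–725). The screwdriver is also inside, with its cap close to the handle end of the groove (from about 92 to 655, floor 92–700). Everything is seated and the arm is clear, so I'm handing in.

```bash
python3 -c "
from bench import *
print(job_done())"
```

```text
the job is handed in; nothing more can be done
None
```

I packed the torch, screwdriver, lens holder and bottle into their own inserts and handed the job in after about 30 s of robot time. In the last pictures all four looked seated, with the bottle upright; I never moved the arm onto the occluder or the pen, and the hand-in returned no verdict.

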